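# Close down the warming plate: handles in, spot check, cut-out

### The arm

A 6-joint arm with a two-finger parallel gripper is mounted at the origin on the work surface. World frame = base frame: x ahead of the robot, y to its left, z up, the work surface at z = 0. Lengths are in mm, angles in rad, forces in N, time in s.
With the tool pointing down it reaches from about 400 to 925 mm from the base axis. Payload 12.5 kg.
Tool frame: the origin (TCP) lies at the very end of the fingers, on their centre line; the grasp point (between the pads) lies 19 mm behind it; z points along the fingers, y is the direction in which the jaws open and shut (so a half turn about z gives the same grasp; the last joint's range is limited). The gripper opens to 95 mm and grips with 3 to 60 N. Pads are 20 mm wide; open, the fingers measure 119 mm over their backs; the gripper's body (75 mm by 180 mm) begins 59 mm behind the grasp point.
Start: joints at [-1.412, 0.491, 1.559, -0, 1.092, -0.106], TCP at [163.595, -603.227, 214.661] pointing down, gripper open.
Joint ranges: [-3.1, 3.1], [-0.84, 2.19], [0.05, 2.79], [-1.13, 4.28], [0.06, 2.93], [-2.69, 2.69]. Speed limits (rad/s): [2.22, 2.22, 2.79, 3.14, 3.14, 3.14].

### API

Orientations are given as [roll, pitch, yaw] about the fixed x, y, z axes, in that order (R = Rz(yaw) Ry(pitch) Rx(roll)).
In Python, from cell import env gives the robot as it stands.
- The arm moves only by the shell command python3 -m pendant 'ROWS'. ROWS is JSON, a list that holds one entry, the list of rows, each a list of 5 numbers: the opening, from 0 (shut) to 1 (fully open), then the shift along the tool's x, y, z in m, then the turn about the tool's z in rad. A call has exactly 8 rows; each row is the pose to reach, as a shift and turn from the pose commanded when the call began, along the tool's axes at that moment; what a row does not reach only later rows make up. A row lasts 1/10 s, in which the tool goes at most 50 mm and 8.59 degrees, less where a joint would pass 70% of its speed; a pose out of reach is approached as far as the arm can. A call with a gripper value outside its range is refused whole. The fingers move at their own pace and stop on an object; the grip force is fixed at half the most. Time passes only in rows, so rows that repeat a pose let the fingers close, or fill a call up. It gives the time, the measured TCP pose, the force and the opening at its end, in the units of the state.
- env.state(): the state, without advancing time (a new reading comes with each control period).
- env.read_camera(name): name is "scene" or "side" or "wrist"; returns a dict with "image" (400x640x3 uint8, blue, green, red), "range_z" (400x640 float32, mm along the optical axis (not along the pixel's ray), 0 where there is no reading), "fx", "fy", "cx", "cy" (pixels), "rvec" (rotation vector, rad) and "tvec" (3), from world to camera coordinates, as OpenCV has them; the wrist camera has in their place "tool_from_camera" (4x4, takes a point from camera to tool coordinates, whose origin is the TCP and whose axes are the flange's). Camera axes: x right, y down, z forward; pixel columns grow to the right and rows downward; lengths in mm; the calibration is good to about 2 mm. A picture is of the moment at which its call begins: read the wrist's pose just before it.
- env.job_done(): hands the job in, once; it reports no verdict.
The state is a dict: "t": time; "joints": joint angles; "qvel": joint speeds; "tau": joint torques, N m; "eef_pos": TCP position; "tcp_rot": TCP orientation; "ft_force": force on the tool from outside, world axes, zero at the start; "moment": the same for the moment, N m; "opening": opening from 0.0 (shut) to 1.0 (fully open).
Only numpy, scipy, OpenCV 4.12 (cv2) and the standard library are available. Lean on these libraries where they do the work, as an engineer would, in place of code of your own. Each camera call takes 0.05 s, during which the arm holds its last target. There are 200 camera calls.

### The job

Close down the warming plate: first swing the handle of every pan on it inward to lie over the white stripe of its ring, the pans staying flat on the plate and centred on their rings. Then pick up the spot thermometer and, in the order black skillet, red saucepan, white milk pan, copper butter pan (leaving out any that are absent), aim its lens at the yellow dot in each pan from about 10 cm and hold it still there for a good second. When all are read, push the red cut-out plunger fully in and let it spring back; leave the thermometer lying flat, centred along its blue mat, and the models and other things where they are.

Things in the scene. Friction and masses are not known exactly. Their poses are not given: they have to be found in the camera images.
- hob: fixed black warming plate, 230 x 660 mm, flat top 20 mm above the table. Origin at table level under the middle of its row of four rings; x points inward (away from the robot) over the plate's deeper side; y along the row. Reaches x -85 to +145, y +-330 mm. From each ring a white stripe 22 mm wide runs along +x, 58 to 140 mm from the ring's centre: the place for a handle
- ring0 (a point): centre of ring 0 (counted from the plate's +y end; rings are 165 mm apart, 116 mm across), on the plate's top; axes as the plate's. A ring may be empty
- ring1 (a point): centre of ring 1 (counted from the plate's +y end; rings are 165 mm apart, 116 mm across), on the plate's top; axes as the plate's. A ring may be empty
- ring2 (a point): centre of ring 2 (counted from the plate's +y end; rings are 165 mm apart, 116 mm across), on the plate's top; axes as the plate's. A ring may be empty
- ring3 (a point): centre of ring 3 (counted from the plate's +y end; rings are 165 mm apart, 116 mm across), on the plate's top; axes as the plate's. A ring may be empty
- skillet: loose black skillet, 104 mm across, 30 high, 340 g; or absent (None). Origin: centre of its underside; z up, x outward along its brown wooden handle: a bar 16 mm wide, 14 high, centre line 26 above the underside, reaching 136 from the centre. Starts on a ring, handle 0.8 to 1.75 rad anticlockwise from above of inward. Yellow 20 mm dot to aim at on the inner floor, 4 mm above the origin
- skillet_handle (a point): grip point in the black skillet's handle, 100 mm from the pan's centre and 26 mm above its underside; axes as the pan's
- saucepan: loose red saucepan, 92 mm across, 55 high, 320 g; or absent (None). Origin: centre of its underside; z up, x outward along its black handle: a bar 16 mm wide, 14 high, centre line 40 above the underside, reaching 130 from the centre. Starts on a ring, handle 0.8 to 1.75 rad anticlockwise from above of inward. Yellow 20 mm dot to aim at on the inner floor, 4 mm above the origin
- saucepan_handle (a point): grip point in the red saucepan's handle, 94 mm from the pan's centre and 40 mm above its underside; axes as the pan's
- milkpan: loose white milk pan, 80 mm across, 48 high, 260 g; or absent (None). Origin: centre of its underside; z up, x outward along its blue handle: a bar 16 mm wide, 14 high, centre line 36 above the underside, reaching 124 from the centre. Starts on a ring, handle 0.8 to 1.75 rad anticlockwise from above of inward. Yellow 20 mm dot to aim at on the inner floor, 4 mm above the origin
- milkpan_handle (a point): grip point in the white milk pan's handle, 88 mm from the pan's centre and 36 mm above its underside; axes as the pan's
- butterpan: loose copper butter pan, 68 mm across, 40 high, 240 g; or absent (None). Origin: centre of its underside; z up, x outward along its bare steel handle: a bar 16 mm wide, 14 high, centre line 32 above the underside, reaching 118 from the centre. Starts on a ring, handle 0.8 to 1.75 rad anticlockwise from above of inward. Yellow 20 mm dot to aim at on the inner floor, 4 mm above the origin
- butterpan_handle (a point): grip point in the copper butter pan's handle, 82 mm from the pan's centre and 32 mm above its underside; axes as the pan's
- thermo: loose yellow spot thermometer, a bar 100 x 30 mm and 36 mm high, 140 g, lying flat, with a black head and a nose at the front. Origin under its middle at the level of its underside, x towards the nose, z up; the yellow bar reaches from x = -60 to +40 mm, the head to x = 67, the nose to about x = 77 mm. Best gripped across the 30 mm width at the bar's middle (x = -10 mm, 24 mm up)
- lens: the thermometer's lens, rigid on it: origin at the middle of the lens face, 69 mm ahead (x) of the thermometer's origin and 10 mm above its underside. Its x axis is the line of sight: forward and 60 degrees downward when the thermometer is level; its y is the thermometer's y
- mat: thin blue mat, 170 x 75 mm, flat on the table, where the thermometer is kept; origin at its centre, x along its length
- cutout (a joint): stroke of the red sprung cut-out plunger in m: 0 up, 0.014 fully in; straight down, sprung, about 9 N at the bottom; springs back by itself
- cutout_top (a point): middle of the red plunger's top (36 mm across), pressed straight down; moves with it. At rest 60 mm above the table, on a fixed yellow box 85 x 65 x 30 mm with a grey collar 52 mm across and 12 mm high
- diesel: bystander, not to be moved: dark blue diecast diesel locomotive, 236 x 35 x 47 mm. Origin at the centre of its underside, x along its length
- footbridge: bystander, not to be moved: orange plastic footbridge, 150 x 50 x 94 mm. Origin at the centre of its underside, x along its length
- signalbox: bystander, not to be moved: tin signal box shell with green roof, 70 x 95 x 88 mm. Origin at the centre of its underside
- tweezers: bystander, not to be moved: steel tweezers, 120 mm long, 8 mm high. Origin at the centre of its underside, x along its length
- wagon: bystander, not to be moved: grey open wagon, 120 x 34 x 40 mm. Origin at the centre of its underside, x along its length
- paintpot: bystander, not to be moved: small paint jar, 38 mm across, 50 mm high. Origin at the centre of its underside
Mind the look-alikes: they are no part of the job. Leave any pink or purple look-alike of the part that bears cutout alone.

How it is judged (in metres and radians):
On the way, in this order (a step that is already met when the one before it is completed fails the run):
1. every pan present stands on a ring with its handle swung inward over the white stripe ((horizontal distance between skillet and ring0 below 0.018 m or horizontal distance between skillet and ring1 below 0.018 m or horizontal distance between skillet and ring2 below 0.018 m or horizontal distance between skillet and ring3 below 0.018 m) and x of each of skillet_handle, saucepan_handle, milkpan_handle, butterpan_handle in the frame of hob above 0.05 m and angle between the x axis of each of skillet, saucepan, milkpan, butterpan and the x axis of hob, either way round below 0.2 rad and angle between each of skillet, saucepan, milkpan, butterpan's own z axis and vertical below 0.1 rad and height (world z) of each of skillet, saucepan, milkpan, butterpan below 0.026 m and (horizontal distance between saucepan and ring0 below 0.018 m or horizontal distance between saucepan and ring1 below 0.018 m or horizontal distance between saucepan and ring2 below 0.018 m or horizontal distance between saucepan and ring3 below 0.018 m) and (horizontal distance between milkpan and ring0 below 0.018 m or horizontal distance between milkpan and ring1 below 0.018 m or horizontal distance between milkpan and ring2 below 0.018 m or horizontal distance between milkpan and ring3 below 0.018 m) and (horizontal distance between butterpan and ring0 below 0.018 m or horizontal distance between butterpan and ring1 below 0.018 m or horizontal distance between butterpan and ring2 below 0.018 m or horizontal distance between butterpan and ring3 below 0.018 m)), for 0.2 s.
2. the thermometer keeps looking at the yellow dot in the black skillet from 60 to 150 mm, line of sight within 15 mm of it (x of skillet in the frame of lens between 0.063 and 0.153 m and y of skillet in the frame of lens between -0.015 and 0.015 m and z of skillet in the frame of lens between -0.017 and 0.013 m), for 1 s.
3. the thermometer keeps looking at the yellow dot in the red saucepan from 60 to 150 mm, line of sight within 15 mm of it (x of saucepan in the frame of lens between 0.063 and 0.153 m and y of saucepan in the frame of lens between -0.015 and 0.015 m and z of saucepan in the frame of lens between -0.017 and 0.013 m), for 1 s.
4. the thermometer keeps looking at the yellow dot in the white milk pan from 60 to 150 mm, line of sight within 15 mm of it (x of milkpan in the frame of lens between 0.063 and 0.153 m and y of milkpan in the frame of lens between -0.015 and 0.015 m and z of milkpan in the frame of lens between -0.017 and 0.013 m), for 1 s.
5. the thermometer keeps looking at the yellow dot in the copper butter pan from 60 to 150 mm, line of sight within 15 mm of it (x of butterpan in the frame of lens between 0.063 and 0.153 m and y of butterpan in the frame of lens between -0.015 and 0.015 m and z of butterpan in the frame of lens between -0.017 and 0.013 m), for 1 s.
6. the cut-out plunger is pushed fully in (value of joint cutout above 0.0125 m), for 0.1 s.
At the end, for the whole second after the job is handed in: each pan present flat within 18 mm of a ring centre, handle within 0.2 rad of inward; thermometer flat at rest, within 30 mm of the mat centre and 0.35 rad of its length (either way round); plunger sprung back; readings and push done in order (all of step 1 and linear speed of each of skillet, saucepan, milkpan, butterpan, thermo below 0.02 m/s and horizontal distance between thermo and mat below 0.03 m and angle between the x axis of thermo and the x axis of mat, either way round below 0.35 rad and angle between thermo's own z axis and vertical below 0.1 rad and height (world z) of thermo below 0.006 m and value of joint cutout below 0.004 m); the robot touches nothing.
It fails at once if a pan is lifted more than 30 mm off the plate (height (world z) of any of skillet, saucepan, milkpan, butterpan above 0.05 m).
It fails at once if a pan is tipped by more than 0.5 rad (angle between any of skillet, saucepan, milkpan, butterpan's own z axis and vertical above 0.5 rad).
It fails at once if a model, the tweezers or the paint jar is moved more than 30 mm (distance of any of diesel, footbridge, signalbox, tweezers, wagon, paintpot from where it was at the start of the episode above 0.03 m).
Of skillet, saucepan, milkpan, butterpan only 3 to 4 are there at a start; the rules pass over those that are not, and their reading is None.
At some moment in a run one of skillet, saucepan, milkpan, butterpan, thermo may be knocked a few centimetres aside while the robot is not near it.
It also fails if it takes over 210 s, if anything falls off the work surface, if the arm or the gripper's body presses on something with over 40 N, if the wrist force passes 120 N, or if a joint passes its speed limit or range.

## Working session

There is one attempt and no reset: what is moved stays moved. The work goes in short steps, Python scripts to look and compute and a shell command to move; the robot and the scene stay as the last step left them, time stands still between calls to the robot, and variables do not carry over. Pictures are saved under pics/ and viewed, about 12 in all and at most 16, crops included, and the job is handed in when it is done.

```bash
ls; mkdir -p pics; cat > h.py <<'E'
import numpy as np, cv2
from scipy.spatial.transform import Rotation as R
from cell import env
def cam(name):
    s=env.state(); d=env.read_camera(name)
    K=np.array([[d['fx'],0,d['cx']],[0,d['fy'],d['cy']],[0,0,1]],float)
    if name=='wrist':
        T=np.eye(4); T[:3,:3]=R.from_euler('xyz',s['tcp_rot']).as_matrix(); T[:3,3]=s['eef_pos']
        M=T@np.array(d['tool_from_camera'])
    else:
        C=np.eye(4); C[:3,:3]=cv2.Rodrigues(np.array(d['rvec'],float))[0]; C[:3,3]=np.ravel(d['tvec']); M=np.linalg.inv(C)
    return d['image'],np.array(d['range_z']),K,M
def ray(K,M,u,v,z):
    p=M[:3,:3]@np.linalg.inv(K)@np.array([u,v,1.]); o=M[:3,3]
    return o+p*(z-o[2])/p[2]
def cloud(rz,K,M):
    v,u=np.mgrid[:rz.shape[0],:rz.shape[1]]
    P=np.stack([(u-K[0,2])/K[0,0]*rz,(v-K[1,2])/K[1,1]*rz,rz],-1)@M[:3,:3].T+M[:3,3]
    P[rz<=0]=np.nan
    return P
E
python3 - <<'E'
from h import *
print(env.state())
for n in('scene','side','wrist'):
    im,rz,K,M=cam(n); cv2.imwrite(f'pics/{n}0.png',im); np.savez(f'{n}0.npz',im=im,rz=rz,K=K,M=M); print(n,K[0,0],M.round(2).tolist())
E
```

```text
pics
{'t': 0.0, 'joints': array([-1.41161615e+00,  4.91590057e-01,  1.55944616e+00, -1.46886117e-07,
        1.09170580e+00, -1.05614553e-01]), 'qvel': array([ 0.00010299,  0.00114193, -0.0007646 ,  0.0011511 ,  0.0008562 ,
       -0.00069539]), 'tau': array([ 3.71142247e-03, -6.12636638e+01, -2.58177102e+01,  6.93826843e-02,
        4.82260936e-02, -6.53404823e-05]), 'eef_pos': array([ 163.54378425, -602.97112142,  214.04393658]), 'tcp_rot': array([-3.14044968e+00, -1.21034229e-04,  2.64794726e-01]), 'ft_force': array([-0.87859899, -0.1195706 , -0.08759682]), 'moment': array([-0.03166106, -0.06183894, -0.02720331]), 'opening': 0.9980246405679675}
scene 494.6513373304592 [[0.72, 0.53, -0.45, 1191.71], [0.7, -0.54, 0.47, -740.77], [0.0, -0.65, -0.76, 1126.47], [0.0, 0.0, 0.0, 1.0]]
side 501.43033672377004 [[-0.99, -0.09, 0.09, 418.57], [-0.13, 0.75, -0.65, 1045.29], [-0.0, -0.66, -0.75, 1352.06], [0.0, 0.0, 0.0, 1.0]]
wrist 284.7308430223673 [[0.26, -0.93, -0.25, 234.06], [-0.97, -0.25, -0.07, -584.01], [-0.0, 0.26, -0.97, 384.67], [0.0, 0.0, 0.0, 1.0]]
```

View pics/scene0.png

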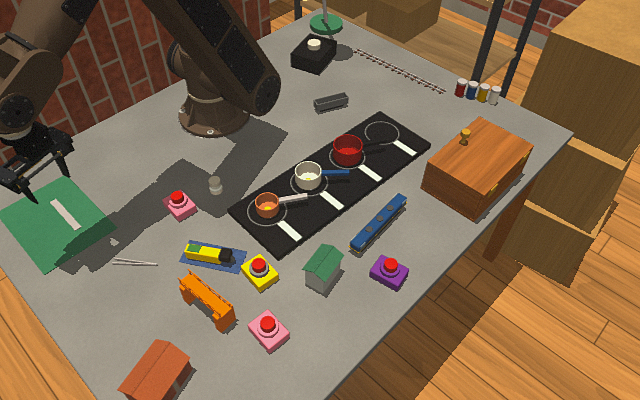

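View pics/side0.png

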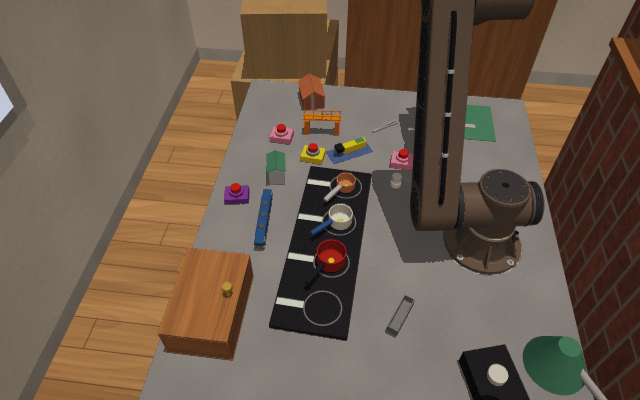

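Scene view: copper pan at px (266,206), white (308,175) and red (348,150) on the plate. The ring at (382,131) is empty, so the skillet is absent. The thermometer is on its mat at (210,254). Red-topped boxes are at yellow (259,270), pink (180,203), pink (269,330) and purple (389,270). The cut-out is the yellow one; the others are look-alikes.

```bash
cat > meas.py <<'E'
from h import *
def load(n):
    d=np.load(n+'0.npz'); return d['im'],d['rz'],d['K'],d['M']
X=[];C=[]
for n in('scene','side'):
    im,rz,K,M=load(n); P=cloud(rz,K,M); ok=np.isfinite(P[...,0]); X.append(P[ok]); C.append(cv2.cvtColor(im,cv2.COLOR_BGR2HSV)[ok])
    print(n,'table z',np.median(P[ok][:,2][np.abs(P[ok][:,2])<15]))
def run(X,C,tag):
    H,S,V=C[:,0].astype(int),C[:,1].astype(int),C[:,2].astype(int); z=X[:,2]
    box=(X[:,0]>300)&(X[:,0]<900)&(X[:,1]>-500)&(X[:,1]<400)
    def rect(m,name):
        p=X[m][:,:2].astype(np.float32)
        if len(p)<20: print(tag,name,len(p)); return
        c=np.median(p,0); p=p[np.linalg.norm(p-c,axis=1)<400]
        r=cv2.minAreaRect(p); print(tag,name,len(p),np.round(r[0],1),np.round(r[1],1),round(r[2],1),'z',np.round(np.percentile(X[m][:,2],[5,50,95]),1))
    rect(box&(V<60)&(S<120)&(z>14)&(z<26),'plate')
    w=box&(V>170)&(S<50)&(z>15)&(z<25)
    p=X[w][:,:2]; 
    g=np.zeros((900,1000),np.uint8); g[(p[:,1]+500).astype(int),p[:,0].astype(int)]=255
    g=cv2.morphologyEx(g,cv2.MORPH_CLOSE,np.ones((9,9)))
    for c in cv2.findContours(g,0,2)[0]:
        if cv2.contourArea(c)>300:
            r=cv2.minAreaRect(c); print(tag,'stripe',np.round(r[0],1)-[0,500],np.round(r[1],1),round(r[2],1))
    rect(box&(H>20)&(H<34)&(S>150)&(z>30)&(z<40)&(V>100),'thermo top')
    rect(box&(H>100)&(H<125)&(S>80)&(z>-5)&(z<6)&(X[:,0]<650),'mat')
    rect(box&(H>20)&(H<34)&(S>150)&(z>24)&(z<34)&(X[:,1]<-100),'yellowbox')
    rect(box&((H<6)|(H>174))&(S>150)&(z>54)&(z<64)&(X[:,1]<-100)&(X[:,1]>-300),'reds')
for x,c,t in zip(X,C,('scene','side')): run(x,c,t)
E
python3 meas.py
```

```text
scene table z -0.07978174586105524
side table z -0.16917147287767875
scene plate 7916 [575.5   5.3] [777.4 365.1] 86.9 z [15.7 19.7 23.6]
scene stripe [592.6 310.8] [24.8 82.5] 87.0
scene stripe [583.7 145.8] [25.4 83.8] 86.1
scene stripe [457.8   2.6] [49.6 23.9] 41.0
scene stripe [575.8 -18.7] [26.3 82.6] 85.5
scene stripe [ 567.2 -183.1] [25.3 84.7] 86.6
scene thermo top 375 [ 531.8 -358.7] [259.7  84.2] 17.5 z [30.2 33.4 37.6]
scene mat 591 [ 472.9 -380.6] [170.6  78.4] 31.1 z [-2.9  0.6  4. ]
scene yellowbox 515 [ 587.8 -269.6] [405.7 252.4] 13.4 z [24.8 29.6 33.5]
scene reds 50 [ 683.  -144.3] [378.8  14.8] 13.1 z [55.2 58.5 62.5]
side plate 7498 [558.6 107. ] [431.1 621.2] 8.6 z [15.3 19.7 24.3]
side stripe [592.4 310.8] [21.2 80.9] 88.3
side stripe [585.2 146.6] [23.5 79.5] 85.1
side stripe [576.1 -16.9] [21.4 78.9] 85.9
side stripe [473.  -33.3] [28.6 58.2] 86.7
side stripe [ 567.7 -182.7] [23.1 79.8] 85.7
side thermo top 151 [ 528.5 -348.7] [254.1  85. ] 16.1 z [30.4 34.  38.2]
side mat 274 [ 471.9 -377.4] [168.8  75.9] 29.3 z [-3.7  1.   5.2]
side yellowbox 203 [ 543.8 -317.3] [243.5 216.1] 77.7 z [24.7 28.7 33.5]
side reds 11
```

```bash
cat >> h.py <<'E'
RING=[np.array([493.6-8.35*i,315.8-164.6*i]) for i in range(4)]; HY=-0.0506
PAN=dict(sauce=(1,46,55,40,130,94),milk=(2,40,48,36,124,88),butter=(3,34,40,32,118,82))
def pans(names,only=PAN):
    out={}
    Ps=[]
    for n in names:
        im,rz,K,M=n if not isinstance(n,str) else cam(n)
        P=cloud(rz,K,M); Ps.append(P[np.isfinite(P[...,0])])
    X=np.vstack(Ps)
    for k in only:
        i,r,h,hz,L,g=PAN[k]; c=RING[i].copy()
        near=np.linalg.norm(X[:,:2]-c,axis=1)
        rim=X[(near<r+30)&(abs(X[:,2]-20-h)<4)]
        if len(rim)<10: print(k,'rim pts',len(rim)); continue
        # rim circle with known radius (mid wall), robust
        from scipy.optimize import least_squares
        pr=rim[:,:2]
        f=lambda p:np.linalg.norm(pr-p,axis=1)-(r-1.5)
        c=least_squares(f,c,loss='soft_l1',f_scale=2).x
        res=np.abs(f(c))
        d=np.linalg.norm(X[:,:2]-c,axis=1)
        hd=X[(d>r+12)&(d<L+4)&(abs(X[:,2]-20-hz-5)<6)]
        if len(hd)>10:
            a=np.arctan2(*(np.median(hd[:,:2],0)-c)[::-1]); 
            v,m=None,None
            vx,vy,x0,y0=cv2.fitLine(hd[:,:2].astype(np.float32),cv2.DIST_L1,0,.01,.01).ravel()
            al=np.arctan2(vy,vx); al+=np.pi*round((a-al)/np.pi)
            off=(x0-c[0])*-np.sin(al)+(y0-c[1])*np.cos(al)
        else: a=al=off=np.nan
        gp=c+g*np.array([np.cos(a),np.sin(a)])
        print(k,'c',c.round(1),'off ring',(c-RING[i]).round(1),'res',np.median(res).round(1),len(rim),'| handle ang med/line',round(a,3),round(al,3),'rel hob',round(a-HY,3),'offs',round(off,1),len(hd),'grip',gp.round(1))
        out[k]=(c,a,gp)
    return out
E
python3 - <<'E'
from h import *
L=lambda n:[np.load(n+'0.npz')[k] for k in('im','rz','K','M')]
pans([L('scene')]);pans([L('side')]);pans([L('scene'),L('side')])
for n in('scene','side'):
    im,rz,K,M=L(n);P=cloud(rz,K,M);hsv=cv2.cvtColor(im,cv2.COLOR_BGR2HSV).astype(int);H,S,V=hsv[...,0],hsv[...,1],hsv[...,2]
    yel=(H>18)&(H<34)&(S>140)&(V>80)
    q=np.linalg.norm(P[...,:2]-[472,-379],axis=-1)<110
    t=P[yel&q&(P[...,2]>28)][:,:3]
    r=cv2.minAreaRect(t[:,:2].astype(np.float32));print(n,'thermo',len(t),r,np.median(t[:,2]))
    red=((H<6)|(H>174))&(S>150)&(P[...,2]>54)&(P[...,2]<66)&(P[...,0]>500)&(P[...,0]<720)&(P[...,1]<-200)
    N,lab,st,ce=cv2.connectedComponentsWithStats(red.astype(np.uint8))
    for j in range(1,N):
        if st[j,4]>40:
            p=P[lab==j];print(n,'red',ce[j].round(),st[j,4],np.median(p,0).round(1),cv2.minEnclosingCircle(p[:,:2].astype(np.float32)), 'ray',ray(K,M,*ce[j],60).round(1))
E
```

```text
sauce c [488.  146.8] off ring [ 2.8 -4.4] res 1.5 104 | handle ang med/line -1.083 -1.653 rel hob -1.032 offs 42.5 239 grip [532.1  63.7]
milk c [474.6 -14.6] off ring [-2.3 -1.2] res 1.5 113 | handle ang med/line 0.752 1.427 rel hob 0.802 offs -50.8 266 grip [538.8  45.5]
butter c [ 471.4 -174.9] off ring [2.8 3.1] res 2.4 132 | handle ang med/line 1.001 1.017 rel hob 1.052 offs -2.1 139 grip [ 515.6 -105.9]
sauce c [487.1 151.6] off ring [1.8 0.4] res 1.2 91 | handle ang med/line -1.056 -1.671 rel hob -1.006 offs 39.3 241 grip [533.3  69.8]
milk c [474.4 -10.4] off ring [-2.5  3. ] res 1.8 84 | handle ang med/line 0.879 1.468 rel hob 0.929 offs -46.8 192 grip [530.6  57.4]
butter c [ 470.4 -170.8] off ring [1.9 7.2] res 2.1 77 | handle ang med/line 1.032 0.964 rel hob 1.083 offs 4.8 82 grip [ 512.5 -100.4]
sauce c [487.5 149.2] off ring [ 2.3 -2. ] res 2.0 195 | handle ang med/line -1.064 -1.655 rel hob -1.013 offs 41.6 475 grip [533.2  67. ]
milk c [474.6 -12.9] off ring [-2.3  0.5] res 1.9 197 | handle ang med/line 0.8 1.445 rel hob 0.85 offs -49.0 457 grip [535.9  50.2]
butter c [ 471.2 -173. ] off ring [2.7 5. ] res 2.9 209 | handle ang med/line 1.023 1.068 rel hob 1.074 offs -5.3 224 grip [ 513.9 -103. ]
scene thermo 298 ((494.98236083984375, -382.05059814453125), (181.36647033691406, 41.02607345581055), 26.868101119995117) 34.58558011868081
scene red [258. 264.] 123 [ 610.2 -332.8   59.6] ((609.6161499023438, -332.96136474609375), 17.72243309020996) ray [ 610.6 -333.6   60. ]
side thermo 121 ((493.21966552734375, -372.8359375), (175.89439392089844, 36.84488296508789), 28.31121253967285) 34.44039867402921
side red [313. 147.] 47 [ 606.5 -326.6   58.6] ((608.5187377929688, -328.9134521484375), 20.480968475341797) ray [ 606.6 -325.2   60. ]
```

```bash
sed -i 's/hd=X\[(d>r+12)&(d<L+4)&(abs(X\[:,2\]-20-hz-5)<6)\]/th=np.arctan2(X[:,1]-c[1],X[:,0]-c[0])-HY; hd=X[(d>r+8)\&(d<108)\&(abs(X[:,2]-20-hz-5)<5)\&(th>-.6)\&(th<1.95)]/' h.py
python3 - <<'E'
from h import *
L=lambda n:[np.load(n+'0.npz')[k] for k in('im','rz','K','M')]
pans([L('scene')]);pans([L('side')])
E
```

```text
sauce c [488.  146.8] off ring [ 2.8 -4.4] res 1.5 104 | handle ang med/line 1.052 1.041 rel hob 1.103 offs -0.7 75 grip [534.6 228.4]
milk c [474.6 -14.6] off ring [-2.3 -1.2] res 1.5 113 | handle ang med/line 0.782 0.823 rel hob 0.833 offs -5.1 93 grip [537.   47.4]
butter c [ 471.4 -174.9] off ring [2.8 3.1] res 2.4 132 | handle ang med/line 0.992 1.008 rel hob 1.043 offs -1.5 120 grip [ 516.2 -106.2]
sauce c [487.1 151.6] off ring [1.8 0.4] res 1.2 91 | handle ang med/line 1.072 1.075 rel hob 1.123 offs -0.2 79 grip [532.  234.2]
milk c [474.4 -10.4] off ring [-2.5  3. ] res 1.8 84 | handle ang med/line 0.809 0.746 rel hob 0.86 offs 5.2 67 grip [535.1  53.3]
butter c [ 470.4 -170.8] off ring [1.9 7.2] res 2.1 77 | handle ang med/line 0.989 1.031 rel hob 1.04 offs -2.5 63 grip [ 515.5 -102.3]
```

```bash
cat > go.py <<'E'
import sys; from h import *
# usage: go.py x y z yaw  -> tool-frame shift (m) and turn from current pose
def go(x,y,z,yaw):
    s=env.state(); Rm=R.from_euler('xyz',s['tcp_rot']).as_matrix(); p=np.array(s['eef_pos'])
    d=Rm.T@(np.array([x,y,z])-p)/1000; cy=np.arctan2(Rm[1,0],Rm[0,0])
    t=-(yaw-cy); t=(t+np.pi)%(2*np.pi)-np.pi
    print('t %.2f'%s['t'],'at',p.round(1),'yaw %.3f'%cy,'op %.3f'%s['opening'],'f',np.round(s['ft_force'],1),'| shift',d.round(4),'turn %.3f'%t,'dist %.0f'%(np.linalg.norm(d)*1000))
if __name__=='__main__': go(*map(float,sys.argv[1:5]))
E
python3 go.py 516 -104 200 0.99
```

```text
t 0.15 at [ 163.6 -603.   214.2] yaw 0.265 op 0.999 f [ 1.2  0.  -0.7] | shift [ 0.4708 -0.3894  0.0146] turn -0.725 dist 611
```

```bash
python3 -m pendant '[[[0.45,0.471,-0.389,0.014,-0.725],[0.45,0.471,-0.389,0.014,-0.725],[0.45,0.471,-0.389,0.014,-0.725],[0.45,0.471,-0.389,0.014,-0.725],[0.45,0.471,-0.389,0.014,-0.725],[0.45,0.471,-0.389,0.014,-0.725],[0.45,0.471,-0.389,0.014,-0.725],[0.45,0.471,-0.389,0.014,-0.725]]]'; python3 go.py 516 -104 200 0.99
```

```text
t: 0.95
eef_pos: [395.3, -275.0, 205.5]
tcp_rot: [3.141, 0.0, 0.99]
ft_force: [1.2, -1.4, -0.6]
opening: 0.46
t 0.95 at [ 395.3 -275.   205.5] yaw 0.990 op 0.460 f [ 1.2 -1.4 -0.6] | shift [0.2092 0.007  0.0055] turn -0.000 dist 209
```

```bash
python3 -m pendant '[[[0.45,0.21,0.007,0.005,0],[0.45,0.21,0.007,0.005,0],[0.45,0.21,0.007,0.005,0],[0.45,0.21,0.007,0.005,0],[0.45,0.21,0.007,0.005,0],[0.45,0.21,0.007,0.005,0],[0.45,0.21,0.007,0.005,0],[0.45,0.21,0.007,0.005,0]]]'; python3 - <<'E'
from h import *
w=cam('wrist'); cv2.imwrite('pics/w1.png',w[0]); pans([w],['butter'])
np.savez('w1.npz',im=w[0],rz=w[1],K=w[2],M=w[3])
E
python3 go.py 516 -104 33 0.99
```

```text
t: 1.75
eef_pos: [515.0, -106.3, 200.5]
tcp_rot: [-3.141, 0.0, 0.988]
ft_force: [0.1, -0.6, 1.0]
opening: 0.45
butter c [ 474.2 -168.1] off ring [5.7 9.9] res 5.7 637 | handle ang med/line 1.009 0.987 rel hob 1.06 offs 1.8 804 grip [517.9 -98.7]
t 1.80 at [ 515.  -106.4  200.6] yaw 0.988 op 0.457 f [-0.8  0.4 -0.4] | shift [ 0.0025 -0.0005  0.1676] turn -0.002 dist 168
```

View pics/w1.png

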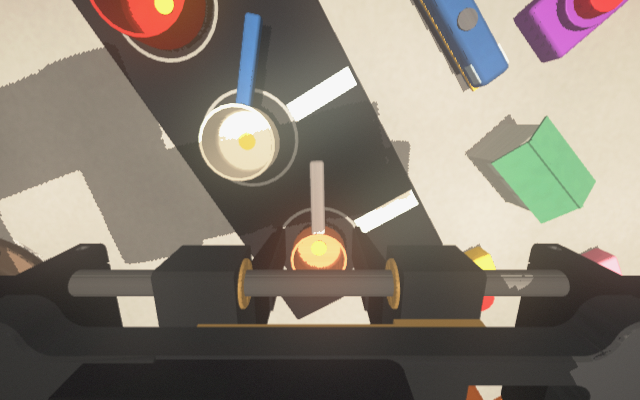

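The wrist view shows the butter pan's dot at (319,248), with its handle from (317,162) to (319,235) lined up with the tool. The milk pan's dot is at (247,142). The dots give the cleanest pan centres, so I'll use those.

```bash
cat >> h.py <<'E'
def dots(w,only=PAN):
    im,rz,K,M=w; hsv=cv2.cvtColor(im,cv2.COLOR_BGR2HSV).astype(int);H,S,V=hsv[...,0],hsv[...,1],hsv[...,2]
    m=((H>20)&(H<35)&(S>120)&(V>150)).astype(np.uint8)
    N,lab,st,ce=cv2.connectedComponentsWithStats(m)
    P=cloud(rz,K,M); out={}
    for j in range(1,N):
        if st[j,4]<25: continue
        p=ray(K,M,*ce[j],24)[:2]
        for k in only:
            if np.linalg.norm(p-RING[PAN[k][0]])<60:
                i,r,h,hz,L,g=PAN[k]
                # handle: segment pixels whose cloud points lie in annulus & handle height
                d=np.linalg.norm(P[...,:2]-p,axis=-1); th=np.arctan2(P[...,1]-p[1],P[...,0]-p[0])-HY
                hd=P[(d>r+10)&(d<L-6)&(abs(P[...,2]-20-hz-6)<5)&(th>-.9)&(th<1.95)&(d<112)]
                a=np.nan
                if len(hd)>10: q=np.median(hd[:,:2],0)-p; a=np.arctan2(q[1],q[0])
                print(k,'dot px',ce[j].round(),st[j,4],'c',p.round(1),'off ring',(p-RING[i]).round(1),'yaw %.3f rel %.3f'%(a,a-HY),len(hd),'grip',(p+g*np.array([np.cos(a),np.sin(a)])).round(1)); out[k]=(p,a)
    return out
E
python3 - <<'E'
from h import *
for n in('w1','scene0','side0'):
    d=np.load(n+'.npz'); print(n); dots([d[k] for k in('im','rz','K','M')])
E
```

```text
w1
sauce dot px [163.   5.] 147 c [485.1 148.6] off ring [-0.2 -2.6] yaw -0.862 rel -0.811 311 grip [546.3  77.3]
milk dot px [247. 142.] 175 c [473.4 -14. ] off ring [-3.5 -0.6] yaw 0.769 rel 0.819 1309 grip [536.6  47.1]
scene0
side0
sauce dot px [331. 260.] 25 c [487.9 149.4] off ring [ 2.7 -1.8] yaw 1.024 rel 1.074 94 grip [536.8 229.7]
```

```bash
python3 - <<'E'
from h import *
d=np.load('w1.npz'); im,rz,K,M=[d[k] for k in('im','rz','K','M')]
print(ray(K,M,319,248,24)); 
c=ray(K,M,319,248,24)[:2]
for p,q in (((317,165),59),((317,185),59),((317,220),59)):
    a=ray(K,M,*p,q); print(a.round(1), np.linalg.norm(a[:2]-c).round(1), np.arctan2(*(a[:2]-c)[::-1]).round(3))
hsv=cv2.cvtColor(im,cv2.COLOR_BGR2HSV); print(hsv[248,312:328].tolist(), hsv[225:250:4,319].tolist())
E
```

```text
[ 469.5070395  -176.47703334   24.        ]
[530.6 -79.7  59. ] 114.4 1.008
[518.2 -98.3  59. ] 92.1 1.013
[ 495.5 -132.7   59. ] 50.9 1.035
[[30, 107, 247], [30, 106, 247], [30, 106, 247], [30, 106, 247], [30, 106, 247], [30, 106, 247], [30, 105, 247], [30, 106, 247], [30, 106, 247], [30, 105, 247], [30, 107, 247], [30, 106, 247], [30, 106, 247], [30, 108, 247], [30, 115, 247], [23, 98, 247]] [[13, 53, 206], [13, 51, 205], [18, 26, 245], [23, 97, 247], [30, 124, 247], [30, 105, 247], [30, 105, 247]]
```

```bash
sed -i 's/(S>120)&(V>150)/(S>85)\&(V>150)/; s/(H>20)&(H<35)/(H>27)\&(H<34)/' h.py; python3 -m pendant '[[[0.45,-0.001,-0.001,0.05,-0.02],[0.45,-0.001,-0.001,0.1,-0.02],[0.45,-0.001,-0.001,0.14,-0.02],[0.45,-0.001,-0.001,0.167,-0.02],[0.45,-0.001,-0.001,0.167,-0.02],[0.1,-0.001,-0.001,0.167,-0.02],[0,-0.001,-0.001,0.167,-0.02],[0,-0.001,-0.001,0.167,-0.02]]]'; python3 - <<'E'
from h import *
import numpy as np
# arc plan: from current pose about pan centre
def arc(c,final,n,name):
    s=env.state();p=np.array(s['eef_pos'])[:2];yaw=s['tcp_rot'][2]
    r=np.linalg.norm(p-c);a0=np.arctan2(*(p-c)[::-1]);print('r',r,'a0',a0,'yaw',yaw,s)
    return
arc(np.array([469.5,-176.5]),-.05,7,'b')
E
```

```text
t: 2.6
eef_pos: [514.9, -105.8, 35.0]
tcp_rot: [3.139, -0.001, 1.01]
ft_force: [-0.5, -0.4, 0.9]
opening: 0.254
r 84.06319120911078 a0 0.999822200577453 yaw 1.009562334640014 {'t': 2.6, 'joints': array([-3.28240318e-01,  6.11807185e-01,  1.96448720e+00, -1.49280584e-04,
        5.62550739e-01,  2.33120590e-01]), 'qvel': array([ 0.00362913,  0.00476072,  0.00374708, -0.00067897, -0.00421399,
        0.00085645]), 'tau': array([-1.60132335e-01, -5.64295864e+01, -1.37615910e+01,  4.52055212e-02,
        2.67471874e-02, -1.77831145e-03]), 'eef_pos': array([ 514.93211228, -105.77134039,   35.04865602]), 'tcp_rot': array([ 3.13890098e+00, -5.56916075e-04,  1.00956233e+00]), 'ft_force': array([-0.45078702, -0.40793884,  0.87174608]), 'moment': array([-0.02375745, -0.12332687, -0.01138854]), 'opening': 0.2543526590217367}
```

```bash
python3 -m pendant '[[[0,0,0,0,0],[0,0,0,0,0],[0,-0.0006,0.0101,0,0.12],[0,-0.0024,0.02,0,0.24],[0,-0.0054,0.0296,0,0.36],[0,-0.0095,0.0388,0,0.48],[0,-0.0147,0.0474,0,0.6],[0,-0.0208,0.0554,0,0.72]]]'; python3 go.py 551.5 -180.7 33 -0.05
```

```text
t: 3.4
eef_pos: [550.2, -152.2, 34.0]
tcp_rot: [-3.141, -0.0, 0.285]
ft_force: [-0.7, 4.5, 5.9]
opening: 0.168
t 3.40 at [ 550.2 -152.2   34. ] yaw 0.285 op 0.168 f [-0.7  4.5  5.9] | shift [-0.0068  0.0277  0.001 ] turn 0.335 dist 29
```

```bash
python3 -m pendant '[[[0,-0.0006,0.0095,0,0.11],[0,-0.0022,0.019,0,0.22],[0,-0.0065,0.0293,0,0.335],[0,-0.0065,0.0293,0,0.335],[0,-0.0065,0.0293,0,0.335],[0.45,-0.0065,0.0293,0,0.335],[0.45,-0.0065,0.0293,0,0.335],[0.45,-0.0065,0.0293,-0.001,0.335]]]'; python3 go.py 535 50 200 0.77
```

```text
t: 4.2
eef_pos: [552.2, -182.2, 34.4]
tcp_rot: [-3.142, 0.0, -0.045]
ft_force: [-0.2, -0.2, 0.6]
opening: 0.363
t 4.20 at [ 552.2 -182.2   34.4] yaw -0.045 op 0.363 f [-0.2 -0.2  0.6] | shift [-0.0277 -0.2312 -0.1656] turn -0.815 dist 286
```

```bash
python3 -m pendant '[[[0.45,0,0,-0.05,0],[0.45,0,0,-0.1,0],[0.45,-0.028,-0.231,-0.165,-0.815],[0.45,-0.028,-0.231,-0.165,-0.815],[0.45,-0.028,-0.231,-0.165,-0.815],[0.45,-0.028,-0.231,-0.165,-0.815],[0.45,-0.028,-0.231,-0.165,-0.815],[0.45,-0.028,-0.231,-0.165,-0.815]]]'; python3 - <<'E'
from h import *
w=cam('wrist'); cv2.imwrite('pics/w2.png',w[0]); dots(w);
dots(cam('scene')); w=cam('side'); dots(w); pans([w],['butter'])
from go import go; go(536,48,37,.77)
E
```

```text
t: 5.0
eef_pos: [534.5, 53.7, 201.1]
tcp_rot: [3.14, -0.002, 0.78]
ft_force: [0.4, -0.9, 0.4]
opening: 0.449
sauce dot px [235. 159.] 216 c [486.7 149.3] off ring [ 1.5 -1.9] yaw 0.981 rel 1.032 1240 grip [539.  227.5]
milk dot px [322. 253.] 139 c [473.4 -13.7] off ring [-3.5 -0.3] yaw 0.799 rel 0.850 752 grip [534.7  49.4]
butter c [ 469.2 -175.2] off ring [0.6 2.8] res 1.4 36 | handle ang med/line nan nan rel hob nan offs nan 0 grip [nan nan]
t 5.15 at [534.6  50.  199.5] yaw 0.769 op 0.449 f [ 0.4 -0.4  0.1] | shift [-0.0003  0.0024  0.1625] turn -0.001 dist 163
```

```bash
python3 -m pendant '[[[0.45,0,0.001,0.05,-0.02],[0.45,0,0.001,0.1,-0.02],[0.45,0,0.001,0.14,-0.02],[0.45,0,0.001,0.162,-0.02],[0.2,0,0.001,0.162,-0.02],[0,0,0.001,0.162,-0.02],[0,0,0.001,0.162,-0.02],[0,0,0.001,0.162,-0.02]]]'; python3 go.py 564.8 -17.9 37 -0.05
```

```text
t: 5.95
eef_pos: [536.0, 48.7, 38.8]
tcp_rot: [3.14, -0.001, 0.789]
ft_force: [0.0, -0.3, 1.0]
opening: 0.168
t 5.95 at [536.   48.7  38.8] yaw 0.789 op 0.168 f [ 0.  -0.3  1. ] | shift [-0.027   0.0673  0.0019] turn 0.839 dist 73
```

```bash
python3 -m pendant '[[[0,0,0,0,0],[0,-0.0005,0.0126,0,0.14],[0,-0.0026,0.025,0,0.28],[0,-0.0064,0.0369,0,0.42],[0,-0.0119,0.0481,0,0.56],[0,-0.0188,0.0583,0,0.7],[0,-0.0268,0.0675,0,0.84],[0,-0.0268,0.0675,0,0.84]]]';  python3 -m pendant '[[[0,0,0,0,0],[0.45,0,0,0,0],[0.45,0,0,0,0],[0.45,0,0,0,0],[0.45,0,0,-0.03,0],[0.45,0,0,-0.07,0],[0.45,0,0,-0.12,0],[0.45,0,0,-0.12,0]]]';python3 go.py 537 228 200 1.02
```

```text
t: 6.75
eef_pos: [565.2, -18.5, 38.4]
tcp_rot: [3.142, -0.002, -0.054]
ft_force: [1.0, 1.0, 5.8]
opening: 0.169
t: 7.55
eef_pos: [566.8, -17.7, 163.1]
tcp_rot: [3.141, -0.009, -0.049]
ft_force: [0.2, 0.4, -0.5]
opening: 0.449
t 7.55 at [566.8 -17.7 163.1] yaw -0.049 op 0.449 f [ 0.2  0.4 -0.5] | shift [-0.0415 -0.2439 -0.0375] turn -1.069 dist 250
```

```bash
python3 -m pendant '[[[0.45,-0.0415,-0.244,-0.037,-1.07],[0.45,-0.0415,-0.244,-0.037,-1.07],[0.45,-0.0415,-0.244,-0.037,-1.07],[0.45,-0.0415,-0.244,-0.037,-1.07],[0.45,-0.0415,-0.244,-0.037,-1.07],[0.45,-0.0415,-0.244,-0.037,-1.07],[0.45,-0.0415,-0.244,-0.037,-1.07],[0.45,-0.0415,-0.244,-0.037,-1.07]]]'; python3 - <<'E'
from h import *
w=cam('wrist'); cv2.imwrite('pics/w3.png',w[0]); dots(w);pans([w],['sauce'])
from go import go; go(537,228,41,1.02)
E
```

```text
t: 8.35
eef_pos: [534.8, 228.7, 193.8]
tcp_rot: [-3.141, 0.001, 1.024]
ft_force: [0.7, 0.4, 0.4]
opening: 0.447
sauce c [487.7 150.4] off ring [ 2.5 -0.8] res 0.9 600 | handle ang med/line 1.064 1.068 rel hob 1.115 offs -0.2 700 grip [533.3 232.6]
t 8.40 at [535.  228.3 193.8] yaw 1.020 op 0.451 f [ 0.4 -0.2 -0.1] | shift [0.0009 0.002  0.1528] turn 0.000 dist 153
```

View pics/w3.png

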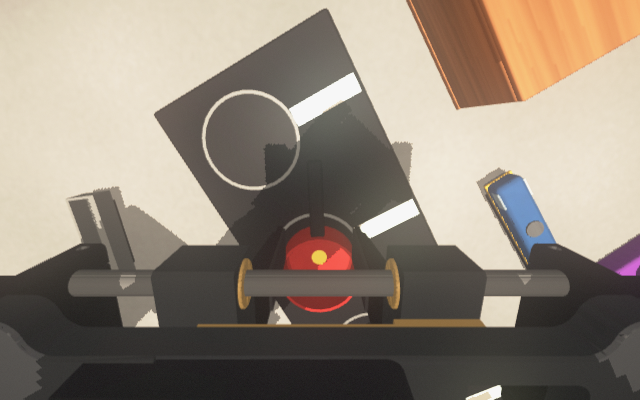

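```bash
python3 -m pendant '[[[0.45,0.001,-0.002,0.05,-0.03],[0.45,0.001,-0.002,0.1,-0.03],[0.45,0.001,-0.002,0.135,-0.03],[0.45,0.001,-0.002,0.152,-0.03],[0.2,0.001,-0.002,0.152,-0.03],[0,0.001,-0.002,0.152,-0.03],[0,0.001,-0.002,0.152,-0.03],[0,0.001,-0.002,0.152,-0.03]]]'; python3 go.py 578.1 146.4 41 -0.05
```

```text
t: 9.2
eef_pos: [534.6, 230.2, 43.7]
tcp_rot: [3.14, -0.001, 1.049]
ft_force: [-0.3, 0.4, 0.7]
opening: 0.171
t 9.20 at [534.6 230.2  43.7] yaw 1.049 op 0.171 f [-0.3  0.4  0.7] | shift [-0.051   0.0795  0.0027] turn 1.099 dist 94
```

```bash
python3 -m pendant '[[[0,0,0,0,0],[0,-0.001,0.0134,0,0.15],[0,-0.0042,0.0266,0,0.3],[0,-0.0093,0.0391,0,0.45],[0,-0.0163,0.0507,0,0.6],[0,-0.025,0.0611,0,0.75],[0,-0.0353,0.0701,0,0.9],[0,-0.0429,0.0752,0,1.0]]]'; python3 go.py 578.5 146.4 43 -0.05
```

```text
t: 10.0
eef_pos: [579.3, 155.2, 43.6]
tcp_rot: [-3.141, -0.003, 0.043]
ft_force: [1.9, 2.7, 3.4]
opening: 0.168
t 10.00 at [579.3 155.2  43.6] yaw 0.043 op 0.168 f [1.9 2.7 3.4] | shift [-0.0012  0.0087  0.0006] turn 0.093 dist 9
```

```bash
python3 -m pendant '[[[0,-0.001,0.0087,0,0.093],[0,-0.001,0.0087,0,0.093],[0,-0.001,0.0087,0,0.093],[0.45,-0.001,0.0087,0,0.093],[0.45,-0.001,0.0087,0,0.093],[0.45,-0.001,0.0087,0,0.093],[0.45,-0.001,0.0087,-0.04,0.093],[0.45,-0.001,0.0087,-0.09,0.093]]]'; python3 -m pendant '[[[0.45,-0.05,0.05,-0.05,0],[0.45,-0.1,0.1,-0.1,0],[0.45,-0.1,0.14,-0.15,0],[0.45,-0.1,0.16,-0.18,0],[0.45,-0.1,0.16,-0.18,0],[0.45,-0.1,0.16,-0.18,0],[0.45,-0.1,0.16,-0.18,0],[0.45,-0.1,0.16,-0.18,0]]]'; python3 - <<'E'
from h import *
w=cam('wrist'); cv2.imwrite('pics/w4.png',w[0]); dots(w);pans([w]);np.savez('w4.npz',im=w[0],rz=w[1],K=w[2],M=w[3])
from go import go; go(520,-20,300,-.05)
E
```

```text
t: 10.8
eef_pos: [576.1, 146.6, 131.4]
tcp_rot: [3.141, 0.005, -0.042]
ft_force: [0.9, 0.6, -0.5]
opening: 0.442
t: 11.6
eef_pos: [470.4, -8.3, 311.3]
tcp_rot: [-3.141, 0.001, -0.043]
ft_force: [-0.0, 0.5, -1.0]
opening: 0.451
sauce dot px [219. 167.] 121 c [484.3 150.7] off ring [-1.  -0.5] yaw -0.066 rel -0.015 511 grip [578.1 144.5]
butter dot px [424. 168.] 133 c [ 469.  -179.3] off ring [ 0.4 -1.3] yaw -0.020 rel 0.031 604 grip [ 551.  -180.9]
milk dot px [321. 169.] 75 c [474.4 -12.8] off ring [-2.5  0.6] yaw -0.057 rel -0.007 528 grip [562.3 -17.9]
sauce c [485.1 149.4] off ring [-0.1 -1.8] res 0.9 571 | handle ang med/line -0.053 -0.04 rel hob -0.002 offs -1.1 502 grip [579.  144.4]
milk c [478.2 -14. ] off ring [ 1.3 -0.6] res 1.1 447 | handle ang med/line -0.046 -0.041 rel hob 0.005 offs -0.0 516 grip [566.1 -18. ]
butter c [ 474.  -178.6] off ring [ 5.5 -0.6] res 3.4 607 | handle ang med/line -0.029 -0.056 rel hob 0.022 offs 1.9 605 grip [ 556. -181.]
t 11.65 at [470.4  -8.1 310.9] yaw -0.043 op 0.449 f [-0.3  0.  -0.4] | shift [0.0501 0.0098 0.0107] turn 0.007 dist 52
```

View pics/w4.png

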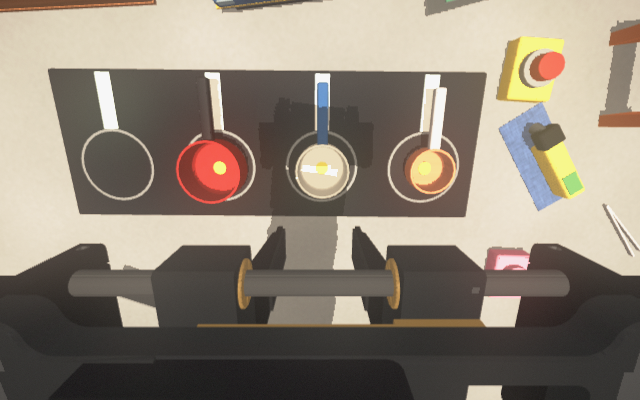

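All three handles now lie over their stripes: sauce dot (219,167), milk (321,169), butter (424,168). The thermometer lies on the mat from (545,135) to (573,190), nose toward +x. Next I'll measure the thermometer and mat.

```bash
cat > th.py <<'E'
from h import *
def thermo(w,lo=31,hi=41):
    im,rz,K,M=w;P=cloud(rz,K,M);hsv=cv2.cvtColor(im,cv2.COLOR_BGR2HSV).astype(int);H,S,V=hsv[...,0],hsv[...,1],hsv[...,2]
    q=(np.linalg.norm(P[...,:2]-[472,-379],axis=-1)<130)&(P[...,2]>lo)&(P[...,2]<hi)&(P[...,0]<575)
    for nm,m in(('bar',q&(H>18)&(H<75)&(S>90)),('head',q&(V<110)&(S<120))):
        m=cv2.morphologyEx(m.astype(np.uint8),cv2.MORPH_OPEN,np.ones((3,3)))>0
        p=P[m][:,:2].astype(np.float32)
        if len(p)>10:
            r=cv2.minAreaRect(p);print(nm,len(p),'c',np.round(r[0],1),np.round(r[1],1),round(r[2],1),'mean',p.mean(0).round(1),'z',np.median(P[m][:,2]).round(1))
    m=(np.linalg.norm(P[...,:2]-[472,-379],axis=-1)<130)&(H>98)&(H<125)&(S>60)&(P[...,2]<10)&(P[...,2]>-8)
    m=cv2.morphologyEx(m.astype(np.uint8),cv2.MORPH_OPEN,np.ones((3,3)))>0
    r=cv2.minAreaRect(P[m][:,:2].astype(np.float32));print('mat',np.round(r[0],1),np.round(r[1],1),round(r[2],1))
E
python3 - <<'E'
from th import *
for n in('w4','scene0','side0'):
    d=np.load(n+'.npz'); print(n); thermo([d[k] for k in('im','rz','K','M')])
from go import go; go(464,-383,250,.5)
E
```

```text
w4
bar 1127 c [ 457.7 -397.2] [97.8 29.4] 33.1 mean [ 457.8 -395.2] z 36.3
head 128 c [ 510.  -351.3] [16.8 34.8] 83.3 mean [ 509.4 -350.7] z 37.2
mat [ 461.2 -362.1] [168.   36.5] 33.7
scene0
bar 294 c [ 458.4 -399.6] [98.9 31.7] 33.0 mean [ 459.5 -399.7] z 35.6
head 24 c [ 524.1 -365.5] [ 7.9 21.4] 27.9 mean [ 524.8 -366.2] z 37.9
mat [ 472.7 -380.5] [170.7  78.6] 30.9
side0
bar 56 c [ 460.  -395.8] [75.1 27.8] 31.2 mean [ 459.  -393.4] z 35.6
mat [ 471.3 -375.2] [170.2  78.3] 28.2
t 11.65 at [470.4  -8.1 310.9] yaw -0.043 op 0.449 f [-0.3  0.  -0.4] | shift [0.0097 0.3749 0.0607] turn -0.543 dist 380
```

```bash
python3 go.py 458 -398 200 .576; python3 -m pendant '[[[0.6,0.005,0.2,0.04,-0.62],[0.6,0.005,0.39,0.11,-0.62],[0.6,0.005,0.39,0.11,-0.62],[0.6,0.005,0.39,0.11,-0.62],[0.6,0.005,0.39,0.11,-0.62],[0.6,0.005,0.39,0.11,-0.62],[0.6,0.005,0.39,0.11,-0.62],[0.6,0.005,0.39,0.11,-0.62]]]';python3 -m pendant '[[[0.6,0,0,0,0],[0.6,0,0,0,0],[0.6,0,0,0,0],[0.6,0,0,0,0],[0.6,0,0,0,0],[0.6,0,0,0,0],[0.6,0,0,0,0],[0.6,0,0,0,0]]]'; python3 - <<'E'
from th import *
w=cam('wrist'); cv2.imwrite('pics/w5.png',w[0]); thermo(w);np.savez('w5.npz',im=w[0],rz=w[1],K=w[2],M=w[3])
from go import go; go(458,-398,5,.576)
E
```

```text
t 11.65 at [470.4  -8.1 310.9] yaw -0.043 op 0.449 f [-0.3  0.  -0.4] | shift [0.0045 0.3902 0.1107] turn -0.619 dist 406
t: 12.45
eef_pos: [459.8, -373.8, 207.2]
tcp_rot: [-3.139, 0.0, 0.578]
ft_force: [0.6, -0.0, 0.6]
opening: 0.601
t: 13.25
eef_pos: [459.7, -372.9, 210.2]
tcp_rot: [3.141, 0.0, 0.577]
ft_force: [0.5, -0.6, -0.1]
opening: 0.598
bar 1669 c [ 458.4 -398. ] [95.1 29. ] 33.2 mean [ 459.8 -396.5] z 36.2
head 24 c [ 508.9 -363.2] [40.1  5.1] 76.4 mean [ 508.4 -367. ] z 40.1
mat [ 424.3 -408.9] [56.4 73.1] 31.4
t 13.30 at [ 459.7 -373.   210.1] yaw 0.577 op 0.599 f [ 0.  -0.7  0.3] | shift [-0.015   0.02    0.2051] turn 0.001 dist 207
```

View pics/w5.png

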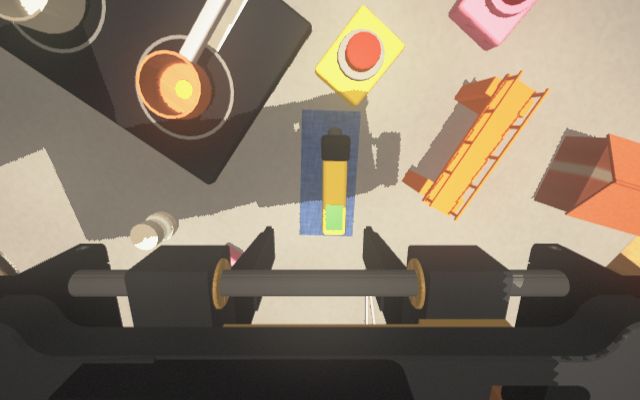

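```bash
python3 - <<'E'
from h import *
d=np.load('w5.npz'); im,rz,K,M=[d[k] for k in('im','rz','K','M')]
for p in((301,110),(361,112),(352,236),(301,235)): print('mat',ray(K,M,*p,0).round(1))
for p in((322,159),(347,159),(345,234),(323,234)): print('bar',ray(K,M,*p,36).round(1))
print('plunger',ray(K,M,363,53,60).round(1))
E
```

```text
mat [ 524.5 -304.5    0. ]
mat [ 564.1 -370.     0. ]
mat [ 418.7 -457.     0. ]
mat [ 380.3 -395.     0. ]
bar [ 490.3 -358.3   36. ]
bar [ 506.7 -383.5   36. ]
bar [ 425.7 -436.1   36. ]
bar [ 410.2 -412.2   36. ]
plunger [ 605.5 -332.6   60. ]
```

```bash
python3 - <<'E'
from h import *
X=[]
for n in('w5','scene0','side0'):
    d=np.load(n+'.npz'); P=cloud(d['rz'],d['K'],d['M']); 
    q=np.isfinite(P[...,0])
    if n=='w5': q[235:]=False
    X.append(P[q])
X=np.vstack(X); c=np.array([458.4,-397.8]); a=.58
v=X[:,:2]-c; u=v@[np.cos(a),np.sin(a)]; w=v@[np.sin(a),-np.cos(a)]
m=(abs(u)<75)&(abs(w)<150)&(X[:,2]>65)&(X[:,2]<130)
for uu,ww,z in np.c_[u,w,X[:,2]][m][::max(1,m.sum()//12)]: print(uu.round(),ww.round(),z.round())
f=X[(X[:,2]>85)&(X[:,2]<100)&(X[:,0]>400)&(X[:,0]<800)&(X[:,1]<-380)]; print(len(f),cv2.minAreaRect(f[:,:2].astype(np.float32)))
from go import go; go(458.4,-397.8,5,.58)
E
```

```text
74.0 133.0 74.0
61.0 127.0 76.0
50.0 128.0 76.0
40.0 115.0 72.0
33.0 134.0 76.0
26.0 107.0 76.0
19.0 99.0 69.0
15.0 115.0 75.0
8.0 127.0 75.0
0.0 116.0 75.0
22.0 108.0 76.0
50.0 136.0 79.0
18.0 105.0 66.0
3314 ((638.2855834960938, -815.4396362304688), (709.7665405273438, 359.028076171875), 79.97554016113281)
t 13.30 at [ 459.7 -373.   210.1] yaw 0.577 op 0.599 f [ 0.  -0.7  0.3] | shift [-0.0146  0.0201  0.2051] turn -0.003 dist 207
```

```bash
python3 -m pendant '[[[0.6,-0.0145,0.02,0.04,0],[0.6,-0.0145,0.02,0.09,0],[0.6,-0.0145,0.02,0.14,0],[0.6,-0.0145,0.02,0.18,0],[0.6,-0.0145,0.02,0.204,0],[0.6,-0.0145,0.02,0.204,0],[0.3,-0.0145,0.02,0.204,0],[0,-0.0145,0.02,0.204,0]]]';python3 -m pendant '[[[0,0,0,0,0],[0,0,0,0,0],[0,0,0,0,0],[0,0,0,-0.01,0],[0,0,0,-0.04,0],[0,0,0,-0.08,0],[0,0,0,-0.12,0],[0,0,0,-0.15,0]]]'; python3 - <<'E'
from th import *
w=cam('wrist'); cv2.imwrite('pics/w6.png',w[0]); thermo(w,150,220)
print(env.state()['eef_pos'],env.state()['opening'],env.state()['ft_force'])
E
```

```text
t: 14.1
eef_pos: [458.8, -398.1, 7.1]
tcp_rot: [3.14, -0.0, 0.577]
ft_force: [0.6, 0.6, 0.1]
opening: 0.483
t: 14.9
eef_pos: [458.5, -397.8, 159.1]
tcp_rot: [3.14, -0.0, 0.577]
ft_force: [0.2, -0.7, -2.5]
opening: 0.314
bar 6355 c [ 460.8 -396.1] [87.7 33.4] 31.9 mean [ 467.9 -391.5] z 188.4
head 6153 c [ 490.3 -376.9] [96.2 47.7] 33.0 mean [ 501.4 -369.8] z 193.3
mat [ 460.4 -350.4] [160.5  23.8] 26.0
[ 459.67199026 -398.9597977   163.38905772] 0.31316649286164094 [ 0.80809956 -1.46170255  3.19738579]
```

View pics/w6.png

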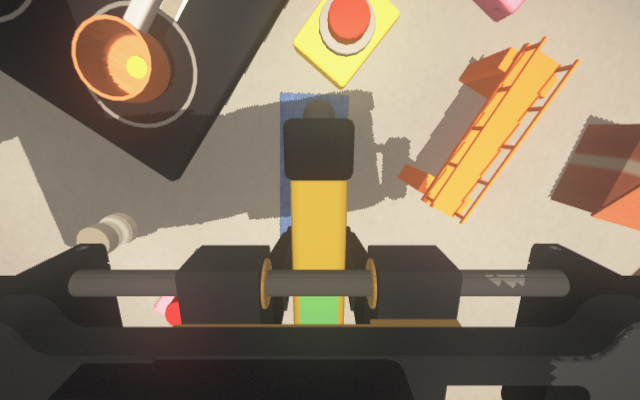

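```bash
python3 - <<'E'
from h import *
s=env.state(); im,rz,K,M=cam('wrist'); P=cloud(rz,K,M); z=s['eef_pos'][2]+29; Rm=R.from_euler('xyz',s['tcp_rot']).as_matrix()
h=cv2.cvtColor(im,cv2.COLOR_BGR2HSV)
for v in(170,176,180,184,188,200): print(v,h[v,320],P[v,320].round(1))
v=next(v for v in range(150,240) if h[v,320,1]>120)
q=Rm.T@(ray(K,M,320,v-.5,z)-s['eef_pos']); print(v,q.round(1),s['eef_pos'],'bar edges',[ (Rm.T@(ray(K,M,u,210,z)-s['eef_pos'])).round(1) for u in(291,347)])
from go import go
# sauce: dot (485,150)
for c in((484.8,150.),(475.5,-13.2),(469.3,-178.8)): go(c[0],c[1]-129,106,np.pi/2)
E
```

```text
170 [17 71 68] [ 503.6 -370.9  197.8]
176 [18 74 69] [ 501.1 -372.5  197.6]
180 [ 20 157 151] [ 498.6 -374.2  191.7]
184 [ 22 164 230] [ 497.1 -375.2  193. ]
188 [ 22 165 230] [ 495.3 -376.4  192.7]
200 [ 22 166 231] [ 490.2 -379.7  193.3]
180 [ 46.5   0.7 -28.9] [ 459.67199026 -398.9597977   163.38905772] bar edges [array([ 30.5, -14.3, -29.1]), array([ 30.5,  14.8, -28.8])]
t 15.00 at [ 459.5 -398.8  160.8] yaw 0.577 op 0.311 f [-0.3 -0.2 -1.6] | shift [ 0.2501 -0.3384  0.0527] turn -0.994 dist 424
t 15.00 at [ 459.5 -398.8  160.8] yaw 0.577 op 0.311 f [-0.3 -0.2 -1.6] | shift [ 0.1533 -0.2067  0.0535] turn -0.994 dist 263
t 15.00 at [ 459.5 -398.8  160.8] yaw 0.577 op 0.311 f [-0.3 -0.2 -1.6] | shift [ 0.0578 -0.0713  0.0543] turn -0.994 dist 107
```

```bash
python3 -m pendant '[[[0,0.2518,-0.3409,0,-0.994],[0,0.2518,-0.3409,0,-0.994],[0,0.2518,-0.3409,0,-0.994],[0,0.2518,-0.3409,0,-0.994],[0,0.2518,-0.3409,0,-0.994],[0,0.2518,-0.3409,0,-0.994],[0,0.2518,-0.3409,0,-0.994],[0,0.2518,-0.3409,0,-0.994]]]';python3 - <<'E'
from th import *
w=cam('wrist'); dots(w); w=cam('side'); cv2.imwrite('pics/s7.png',w[0]);
for k in PAN: pans([w],[k])
pans([cam('scene')])
from go import go; go(484.8,24,106,np.pi/2)
E
```

```text
t: 15.8
eef_pos: [481.4, 3.6, 155.6]
tcp_rot: [-3.141, -0.0, 1.574]
ft_force: [0.2, 0.3, -1.2]
opening: 0.312
sauce dot px [322.  44.] 396 c [484.3 151.9] off ring [-0.9  0.7] yaw -0.068 rel -0.017 1567 grip [578.1 145.5]
sauce c [483.8 152.5] off ring [-1.5  1.3] res 1.5 106 | handle ang med/line -0.02 -0.063 rel hob 0.03 offs 3.5 81 grip [577.7 150.5]
milk c [478.1 -11.8] off ring [1.2 1.6] res 1.8 73 | handle ang med/line -0.032 0.022 rel hob 0.018 offs -4.5 69 grip [566.1 -14.7]
butter rim pts 0
sauce c [485.2 148.5] off ring [-0.1 -2.7] res 1.5 78 | handle ang med/line -0.073 -0.035 rel hob -0.022 offs -2.9 75 grip [578.9 141.7]
milk c [478.7 -15.6] off ring [ 1.8 -2.2] res 1.5 106 | handle ang med/line -0.067 -0.063 rel hob -0.017 offs -1.0 97 grip [566.5 -21.6]
butter c [ 473.1 -180.2] off ring [ 4.6 -2.2] res 2.4 138 | handle ang med/line -0.067 -0.045 rel hob -0.017 offs -1.5 121 grip [ 555.  -185.7]
t 15.95 at [481.6   4.2 155.6] yaw 1.576 op 0.316 f [ 0.6 -1.7 -1.6] | shift [0.0198 0.0034 0.0496] turn 0.005 dist 54
```

```bash
python3 -m pendant '[[[0,0.0205,0.003,0.03,0.005],[0,0.0205,0.003,0.0496,0.005],[0,0.0205,0.003,0.0496,0.005],[0,0.0205,0.003,0.0496,0.005],[0,0.0205,0.003,0.0496,0.005],[0,0.0205,0.003,0.0496,0.005],[0,0.0205,0.003,0.0496,0.005],[0,0.0205,0.003,0.0496,0.005]]]';python3 - <<'E'
from th import *
s=env.state();w=cam('wrist'); cv2.imwrite('pics/w8.png',w[0]);dots(w); im,rz,K,M=w
h=cv2.cvtColor(im,cv2.COLOR_BGR2HSV); print(h[160:200:4,320].tolist())
print(s['eef_pos'],s['tcp_rot'])
E
```

```text
t: 16.75
eef_pos: [485.3, 21.9, 106.8]
tcp_rot: [3.141, 0.0, 1.566]
ft_force: [-0.1, -0.4, -1.2]
opening: 0.311
sauce dot px [316.  54.] 537 c [484.2 150.8] off ring [-1.1 -0.4] yaw -0.055 rel -0.004 2305 grip [578.1 145.7]
[[9, 99, 77], [11, 105, 75], [12, 103, 77], [11, 95, 75], [13, 107, 76], [20, 164, 166], [24, 166, 240], [24, 165, 240], [24, 165, 240], [24, 165, 240]]
[485.26736574  21.91807871 106.76511038] [3.14082653e+00 1.66874167e-04 1.56560856e+00]
```

View pics/w8.png

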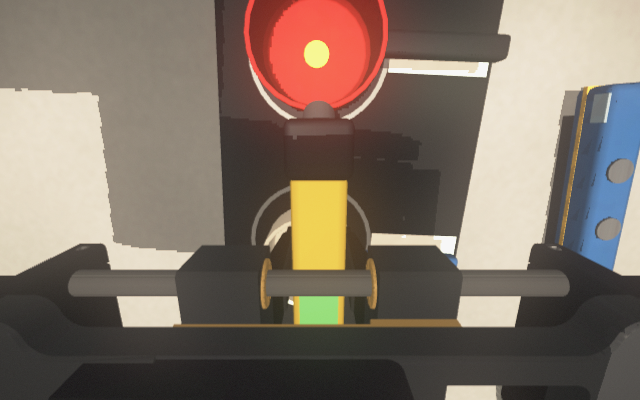

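```bash
for i in 1 2; do python3 -m pendant '[[[0,0,0,0,0],[0,0,0,0,0],[0,0,0,0,0],[0,0,0,0,0],[0,0,0,0,0],[0,0,0,0,0],[0,0,0,0,0],[0,0,0,0,0]]]'; done; python3 - <<'E'
from h import *
dots(cam('wrist'))
from go import go; go(476,-13.2-125.5,156,np.pi/2)
E
```

```text
t: 17.6
eef_pos: [485.1, 22.1, 106.4]
tcp_rot: [3.142, 0.0, 1.566]
ft_force: [-0.1, -0.6, -0.8]
opening: 0.315
t: 18.4
eef_pos: [485.1, 22.1, 106.3]
tcp_rot: [-3.142, 0.0, 1.566]
ft_force: [0.3, 0.3, -1.2]
opening: 0.315
sauce dot px [317.  54.] 534 c [484.1 150.8] off ring [-1.1 -0.4] yaw -0.055 rel -0.004 2315 grip [578.  145.7]
t 18.45 at [485.1  22.1 106.3] yaw 1.566 op 0.314 f [-0.3 -0.2 -1.3] | shift [-0.1608 -0.0083 -0.0496] turn -0.005 dist 169
```

```bash
python3 -m pendant '[[[0,-0.02,0,-0.045,0],[0,-0.065,-0.008,-0.05,-0.005],[0,-0.11,-0.008,-0.05,-0.005],[0,-0.161,-0.008,-0.05,-0.005],[0,-0.161,-0.008,-0.05,-0.005],[0,-0.161,-0.008,-0.05,-0.005],[0,-0.161,-0.008,-0.05,-0.005],[0,-0.161,-0.008,-0.05,-0.005]]]'; python3 - <<'E'
from h import *
d=dots(cam('wrist'))
from go import go
for c,a in d.values(): go(c[0],c[1]-127,106,np.pi/2)
E
```

```text
t: 19.25
eef_pos: [476.3, -137.8, 156.3]
tcp_rot: [-3.141, -0.0, 1.572]
ft_force: [-0.4, 0.6, -1.8]
opening: 0.315
```

```bash
python3 - <<'E'
from h import *
w=cam('wrist'); cv2.imwrite('pics/w9.png',w[0]); pans([w],['milk','sauce'])
E
```

```text
milk c [477.3 -14.2] off ring [ 0.4 -0.8] res 1.1 1457 | handle ang med/line -0.046 -0.044 rel hob 0.005 offs -0.3 1481 grip [565.2 -18.2]
sauce rim pts 0
```

View pics/w9.png

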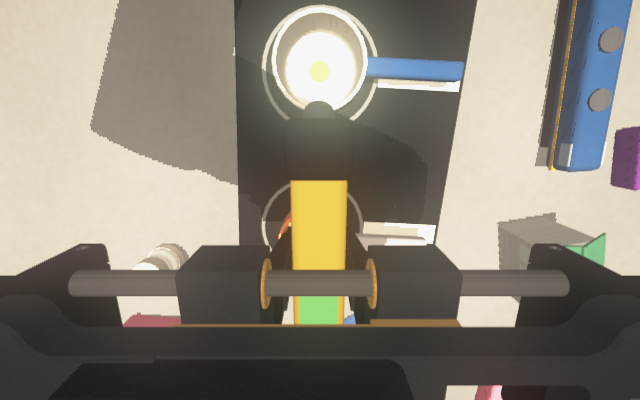

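The milk pan's dot is at (319,71), washed out by glare and straight ahead of the lens. The rim fit gives its centre as (477,-14).

```bash
python3 -m pendant '[[[0,-0.002,0,0.03,0],[0,-0.002,0,0.05,0],[0,-0.002,0,0.05,0],[0,-0.002,0,0.05,0],[0,-0.002,0,0.05,0],[0,-0.002,0,0.05,0],[0,-0.002,0,0.05,0],[0,-0.002,0,0.05,0]]]'; for i in 1 2; do python3 -m pendant '[[[0,0,0,0,0],[0,0,0,0,0],[0,0,0,0,0],[0,0,0,0,0],[0,0,0,0,0],[0,0,0,0,0],[0,0,0,0,0],[0,0,0,0,0]]]'; done; python3 - <<'E'
from h import *
w=cam('wrist');pans([w],['milk']);im,rz,K,M=w; h=cv2.cvtColor(im,cv2.COLOR_BGR2HSV)
m=(h[...,1]>30)&(h[...,0]>22)&(h[...,0]<36)&(h[...,2]>200); m[140:]=0; m[:,:280]=0; m[:,360:]=0
N,lab,st,ce=cv2.connectedComponentsWithStats(m.astype(np.uint8))
for j in range(1,N):
  if st[j,4]>100: print(ce[j],st[j],ray(K,M,*ce[j],24))
from go import go; go(469.3,-178.8-126,156,np.pi/2)
E
```

```text
t: 20.15
eef_pos: [476.5, -140.9, 106.8]
tcp_rot: [3.141, 0.0, 1.571]
ft_force: [-0.3, -0.4, -1.4]
opening: 0.312
t: 20.95
eef_pos: [476.3, -140.9, 106.3]
tcp_rot: [3.142, 0.0, 1.571]
ft_force: [-0.2, 0.9, -1.7]
opening: 0.314
t: 21.75
eef_pos: [476.3, -140.9, 106.4]
tcp_rot: [3.142, 0.0, 1.571]
ft_force: [-0.9, 0.4, -1.7]
opening: 0.313
milk c [477.3 -13.3] off ring [0.4 0.1] res 1.2 1680 | handle ang med/line -0.063 -0.04 rel hob -0.013 offs -1.8 2389 grip [565.2 -18.9]
[347.42748092  17.54961832] [331   6  29  29 131] [498.99593886  13.54687365  24.        ]
[319.01178782  55.59528487] [307  43  25  26 509] [476.74685174 -13.53160872  24.        ]
[291.55882353  89.63529412] [280  70  29  33 170] [453.92361319 -39.25500475  24.        ]
t 21.80 at [ 476.3 -140.9  106.4] yaw 1.571 op 0.315 f [-0.  -0.3 -1.6] | shift [-0.1639 -0.007  -0.0496] turn 0.000 dist 171
```

```bash
python3 -m pendant '[[[0,-0.02,0,-0.045,0],[0,-0.065,-0.007,-0.05,0],[0,-0.11,-0.007,-0.05,0],[0,-0.164,-0.007,-0.05,0],[0,-0.164,-0.007,-0.05,0],[0,-0.164,-0.007,-0.05,0],[0,-0.164,-0.007,-0.05,0],[0,-0.164,-0.007,-0.05,0]]]'; python3 - <<'E'
from h import *
w=cam('wrist');d=dots(w);pans([w],['butter'])
from go import go
for c,a in d.values(): go(c[0],c[1]-126.5,106,np.pi/2)
E
```

```text
t: 22.6
eef_pos: [469.4, -303.7, 156.4]
tcp_rot: [-3.141, -0.0, 1.572]
ft_force: [-1.1, 0.7, -1.7]
opening: 0.313
butter dot px [321.  66.] 185 c [ 472.2 -175.2] off ring [3.6 2.8] yaw -0.100 rel -0.049 1618 grip [ 553.8 -183.4]
butter c [ 473.1 -179.1] off ring [ 4.6 -1.1] res 3.5 1793 | handle ang med/line -0.051 -0.049 rel hob -0.0 offs -0.3 1586 grip [ 555.  -183.3]
t 22.65 at [ 469.5 -303.7  156.4] yaw 1.572 op 0.314 f [ 0.5  0.5 -0.8] | shift [0.0019 0.0027 0.0504] turn 0.001 dist 51
```

```bash
python3 -m pendant '[[[0,0,0.002,0.03,0],[0,0,0.002,0.05,0],[0,0,0.002,0.05,0],[0,0,0.002,0.05,0],[0,0,0.002,0.05,0],[0,0,0.002,0.05,0],[0,0,0.002,0.05,0],[0,0,0.002,0.05,0]]]'; python3 - <<'E'
from h import *
w=cam('wrist');dots(w);pans([w],['butter']); cv2.imwrite('pics/w10.png',w[0])
from go import go; go(471.5,-304,106,np.pi/2)
E
```

```text
t: 23.45
eef_pos: [471.4, -305.0, 106.8]
tcp_rot: [3.141, 0.001, 1.571]
ft_force: [-0.9, 0.8, -0.5]
opening: 0.311
butter dot px [323.  55.] 137 c [ 474.7 -177.1] off ring [6.2 0.9] yaw -0.083 rel -0.032 2496 grip [ 556.5 -183.9]
butter c [ 473.3 -179.1] off ring [ 4.7 -1.1] res 3.9 2562 | handle ang med/line -0.058 -0.05 rel hob -0.007 offs -0.5 2489 grip [ 555.1 -183.8]
t 23.50 at [ 471.4 -305.   106.7] yaw 1.571 op 0.310 f [-0.7 -0.3 -1.7] | shift [0.001  0.0001 0.0007] turn -0.000 dist 1
```

View pics/w10.png

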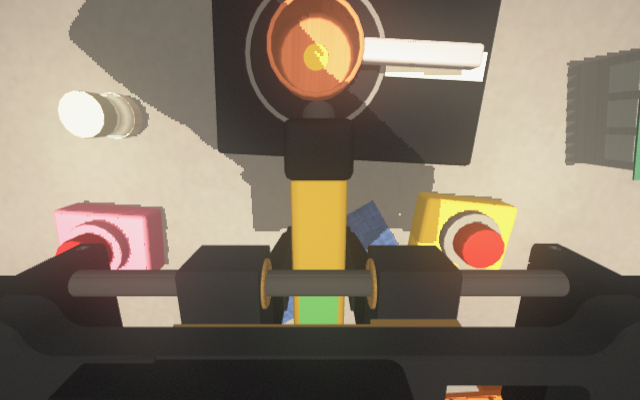

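The dot is at (316,57), half shadowed, about 3 mm to the left and well within tolerance. I'll nudge and hold.

```bash
for i in 1 2; do python3 -m pendant '[[[0,0,-0.001,0,0],[0,0,-0.001,0,0],[0,0,-0.001,0,0],[0,0,-0.001,0,0],[0,0,-0.001,0,0],[0,0,-0.001,0,0],[0,0,-0.001,0,0],[0,0,-0.001,0,0]]]'; done; python3 - <<'E'
from h import *
w=cam('wrist');dots(w)
from go import go
b=np.array([471.9,-380.6])-7*np.array([np.cos(.56),np.sin(.56)]); print(b)
go(b[0],b[1],160,.56)
E
```

```text
t: 24.3
eef_pos: [470.4, -304.9, 106.4]
tcp_rot: [3.142, 0.0, 1.571]
ft_force: [-0.5, -0.9, -1.2]
opening: 0.313
t: 25.1
eef_pos: [469.3, -304.9, 106.4]
tcp_rot: [-3.142, 0.0, 1.571]
ft_force: [-0.1, 0.4, -1.2]
opening: 0.314
butter dot px [324.  55.] 192 c [ 473.9 -177.1] off ring [5.3 0.9] yaw -0.083 rel -0.032 2538 grip [ 555.6 -183.8]
[ 465.96921422 -384.31830339]
t 25.15 at [ 469.4 -304.9  106.4] yaw 1.571 op 0.311 f [ 0.1 -0.5 -2. ] | shift [-0.0794 -0.0034 -0.0536] turn 1.011 dist 96
```

```bash
python3 -m pendant '[[[0,-0.02,-0.003,-0.045,0],[0,-0.0794,-0.0034,-0.054,0.15],[0,-0.0794,-0.0034,-0.054,1.011],[0,-0.0794,-0.0034,-0.054,1.011],[0,-0.0794,-0.0034,-0.054,1.011],[0,-0.0794,-0.0034,-0.054,1.011],[0,-0.0794,-0.0034,-0.054,1.011],[0,-0.0794,-0.0034,-0.054,1.011]]]'; python3 - <<'E'
from th import *
w=cam('wrist');thermo(w,150,220);cv2.imwrite('pics/w11.png',w[0])
from go import go
go(466,-384.3,7,.56)
E
```

```text
t: 25.95
eef_pos: [465.9, -384.3, 160.3]
tcp_rot: [-3.141, 0.0, 0.554]
ft_force: [-0.2, -0.2, -1.5]
opening: 0.312
bar 6343 c [ 468.4 -382.6] [87.1 33.5] 30.6 mean [ 475.3 -378.2] z 189.6
head 6024 c [ 497.3 -364.8] [93.9 47.6] 31.5 mean [ 508.9 -357.6] z 194.5
mat [0. 0.] [0. 0.] 0.0
t 26.00 at [ 465.9 -384.2  160.3] yaw 0.548 op 0.315 f [ 0.6 -0.2 -0.9] | shift [1.000e-04 1.000e-04 1.533e-01] turn -0.012 dist 153
```

```bash
python3 -m pendant '[[[0,0,0,0.04,-0.01],[0,0,0,0.08,-0.01],[0,0,0,0.115,-0.01],[0,0,0,0.135,-0.01],[0,0,0,0.145,-0.01],[0,0,0,0.15,-0.01],[0,0,0,0.153,-0.01],[0,0,0,0.153,-0.01]]]'; python3 go.py 466 -384.3 7 .56
```

```text
t: 26.8
eef_pos: [466.2, -384.6, 8.0]
tcp_rot: [3.14, -0.0, 0.57]
ft_force: [-0.5, -0.7, -1.1]
opening: 0.312
t 26.80 at [ 466.2 -384.6    8. ] yaw 0.570 op 0.312 f [-0.5 -0.7 -1.1] | shift [-0.     -0.0003  0.001 ] turn 0.010 dist 1
```

```bash
python3 -m pendant '[[[0,0,0,0.001,0],[0,0,0,0.002,0],[0,0,0,0.0025,0],[0.3,0,0,0.0025,0],[0.6,0,0,0.0025,0],[0.6,0,0,0.002,0],[0.6,0,0,0.002,0],[0.6,0,0,0.002,0]]]'; python3 -m pendant '[[[0.6,0,0,-0.02,0],[0.6,0,0,-0.06,0],[0.6,0,0,-0.11,0],[0.6,0,0,-0.16,0],[0,0,0,-0.2,0],[0,0,0,-0.2,0],[0,0,0,-0.2,0],[0,0,0,-0.2,0]]]';  python3 - <<'E'
from th import *
w=cam('wrist');thermo(w);cv2.imwrite('pics/w12.png',w[0]);np.savez('w12.npz',im=w[0],rz=w[1],K=w[2],M=w[3])
im,rz,K,M=w;P=cloud(rz,K,M);h=cv2.cvtColor(im,cv2.COLOR_BGR2HSV).astype(int)
m=((h[...,0]<6)|(h[...,0]>174))&(h[...,1]>130)&(np.linalg.norm(P[...,:2]-[608,-333],axis=-1)<45)
v,u=np.where(m);p=P[m];t=m&(P[...,2]>55)
(cu,cv_),r=cv2.minEnclosingCircle(np.argwhere(t)[:,::-1].astype(np.float32)); print('plunger',np.median(P[t],0).round(1),t.sum(),cu,cv_,r,'ray',ray(K,M,cu,cv_,60).round(1))
from go import go
go(608,-332.5,70,.56)
E
```

```text
t: 27.6
eef_pos: [466.0, -384.4, 5.4]
tcp_rot: [3.141, 0.0, 0.57]
ft_force: [-0.4, 0.1, -0.9]
opening: 0.576
t: 28.4
eef_pos: [465.5, -383.9, 203.9]
tcp_rot: [-3.139, 0.001, 0.57]
ft_force: [0.2, -0.1, -0.0]
opening: 0.322
bar 1581 c [ 465.8 -385.1] [95.1 29.2] 32.3 mean [ 470.6 -382. ] z 36.1
head 24 c [ 524.7 -344.8] [ 3.8 31.6] 49.0 mean [ 524.8 -344.6] z 39.6
mat [ 464.6 -385.1] [150.   72.5] 31.1
plunger [nan nan nan] 0 0.0 0.0 0.0 ray [459.6 -23.8  60. ]
t 28.45 at [ 465.5 -383.8  203.7] yaw 0.570 op 0.275 f [ 0.1  0.2 -0.8] | shift [0.1478 0.034  0.1335] turn 0.010 dist 202
  return _methods._mean(a, axis=axis, dtype=dtype,
  ret = um.true_divide(
```

View pics/w12.png

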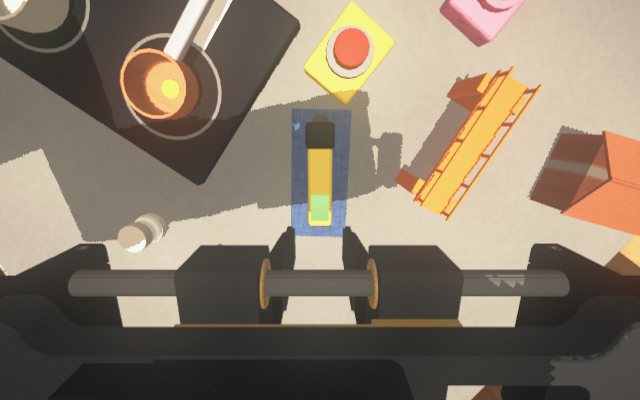

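The thermometer is back on its mat, centred at (320,170). The plunger's red top is at (351,48), on the yellow box.

```bash
python3 - <<'E'
from h import *
d=np.load('w12.npz'); im,rz,K,M=[d[k] for k in('im','rz','K','M')]
print(ray(K,M,351,48,60)); P=cloud(rz,K,M); print(P[48,345:358:4].round(1))
from go import go
c=ray(K,M,351,48,60); go(c[0],c[1],200,.57)
E
python3 -m pendant '[[[0,0.05,0.01,0.0,0],[0,0.1,0.02,0.0,0],[0,0.118,0.032,0.0,0],[0,0.118,0.032,0.0,0],[0,0.118,0.032,0.0,0],[0,0.118,0.032,0.0,0],[0,0.118,0.032,0.0,0],[0,0.118,0.032,0.0,0]]]'
python3 - <<'E'
from h import *
w=cam('wrist');im,rz,K,M=w;cv2.imwrite('pics/w13.png',im);h=cv2.cvtColor(im,cv2.COLOR_BGR2HSV).astype(int);P=cloud(rz,K,M)
m=((h[...,0]<8)|(h[...,0]>172))&(h[...,1]>130)&(abs(P[...,2]-60)<6)&(np.linalg.norm(P[...,:2]-[608,-333],axis=-1)<60)
m=cv2.morphologyEx(m.astype(np.uint8),cv2.MORPH_OPEN,np.ones((3,3)))
q=np.argwhere(m)[:,::-1].astype(np.float32);(u,v),r=cv2.minEnclosingCircle(q);print(len(q),u,v,r,ray(K,M,u,v,60).round(1),np.nanmean(P[m>0],0).round(1))
from go import go
c=ray(K,M,u,v,60); go(c[0],c[1],66,.57)
E
```

```text
[ 606.84506578 -331.64966308   60.        ]
[[ 603.6 -326.6   60.1]
 [ 606.1 -329.9   58.7]
 [ 607.4 -333.4   62.1]
 [ 610.2 -336.7   59.7]]
t 28.45 at [ 465.5 -383.8  203.7] yaw 0.570 op 0.275 f [ 0.1  0.2 -0.8] | shift [0.1472 0.0323 0.0035] turn -0.000 dist 151
t: 29.25
eef_pos: [581.9, -348.0, 205.5]
tcp_rot: [3.141, 0.0, 0.569]
ft_force: [-0.6, -1.3, 0.4]
opening: 0.008
775 318.3811950683594 163.232666015625 15.850316047668457 [ 609.  -330.7   60. ] [ 608.8 -330.6   60.1]
t 29.30 at [ 582.  -347.9  205.6] yaw 0.569 op 0.004 f [-0.1  0.4 -0.2] | shift [ 0.032  -0.      0.1396] turn -0.001 dist 143
```

```bash
python3 -m pendant '[[[0,0.032,0,0.03,0],[0,0.032,0,0.07,0],[0,0.032,0,0.11,0],[0,0.032,0,0.135,0],[0,0.032,0,0.145,0],[0,0.032,0,0.152,0],[0,0.032,0,0.157,0],[0,0.032,0,0.157,0]]]'; python3 go.py 609 -330.7 46 .57
```

```text
t: 30.1
eef_pos: [609.5, -330.6, 49.8]
tcp_rot: [3.141, -0.0, 0.57]
ft_force: [-4.7, 2.1, 7.4]
opening: 0.005
t 30.10 at [ 609.5 -330.6   49.8] yaw 0.570 op 0.005 f [-4.7  2.1  7.4] | shift [-0.0005 -0.0002  0.0038] turn -0.000 dist 4
```

```bash
python3 -m pendant '[[[0,0,0,0.002,0],[0,0,0,0.003,0],[0,0,0,0.004,0],[0,0,0,0.0045,0],[0,0,0,0.0045,0],[0,0,0,0.0045,0],[0,0,0,0.0045,0],[0,0,0,0.0045,0]]]'; python3 go.py 609 -330.7 46 .57
```

```text
t: 30.9
eef_pos: [609.8, -330.7, 46.5]
tcp_rot: [3.14, -0.001, 0.57]
ft_force: [-5.0, 2.8, 8.1]
opening: 0.003
t 30.90 at [ 609.8 -330.7   46.5] yaw 0.570 op 0.003 f [-5.   2.8  8.1] | shift [-0.0007 -0.0004  0.0005] turn -0.000 dist 1
```

```bash
python3 -m pendant '[[[0,0,0,0.001,0],[0,0,0,0.0015,0],[0,0,0,0.002,0],[0,0,0,0.002,0],[0,0,0,0.002,0],[0,0,0,0.002,0],[0,0,0,0.002,0],[0,0,0,0.002,0]]]'; python3 go.py 609 -330.7 46 .57
```

```text
t: 31.7
eef_pos: [609.9, -330.8, 46.2]
tcp_rot: [3.139, -0.001, 0.57]
ft_force: [-9.2, 4.9, 22.2]
opening: 0.002
t 31.70 at [ 609.9 -330.8   46.2] yaw 0.570 op 0.002 f [-9.2  4.9 22.2] | shift [-0.0007 -0.0005  0.0002] turn -0.000 dist 1
```

Force jumped to 22 N with no further travel, so the plunger is at its stop. I'll retract and check everything.

```bash
python3 -m pendant '[[[0,0,0,-0.01,0],[0,0,0,-0.04,0],[0,0,0,-0.09,0],[0,0,0,-0.14,0],[0,-0.05,0,-0.19,0],[0,-0.1,0,-0.24,0],[0,-0.15,0,-0.27,0],[0,-0.19,0.02,-0.27,0]]]'; python3 - <<'E'
from th import *
w=cam('wrist');cv2.imwrite('pics/w14.png',w[0]);thermo(w);dots(w)
for n in('scene','side'):
    w=cam(n);print(n);pans([w]);im,rz,K,M=w; P=cloud(rz,K,M);h=cv2.cvtColor(im,cv2.COLOR_BGR2HSV).astype(int)
    m=((h[...,0]<8)|(h[...,0]>172))&(h[...,1]>130)&(P[...,2]>40)&(np.linalg.norm(P[...,:2]-[608,-333],axis=-1)<20)
    print('plunger z',np.median(P[m],0).round(1),m.sum()); thermo(w)
    if n=='scene': cv2.imwrite('pics/s14.png',im)
E
```

```text
t: 32.5
eef_pos: [483.3, -424.6, 304.5]
tcp_rot: [3.135, -0.001, 0.571]
ft_force: [-0.5, -1.0, 0.5]
opening: 0.004
bar 864 c [ 465.4 -384.9] [94.  29.4] 31.8 mean [ 475.8 -379.9] z 35.9
head 36 c [ 526.5 -362. ] [30.4 12.4] 47.3 mean [ 526.4 -361. ] z 39.8
mat [ 421.4 -410.4] [50.1 73.4] 32.9
milk dot px [63. 18.] 81 c [475.4  -9.4] off ring [-1.5  4. ] yaw nan rel nan 0 grip [nan nan]
butter dot px [172.  92.] 157 c [ 468.4 -178.9] off ring [-0.2 -0.9] yaw -0.071 rel -0.021 779 grip [ 550.2 -184.7]
scene
sauce c [485.1 148.7] off ring [-0.2 -2.5] res 1.4 99 | handle ang med/line -0.071 -0.039 rel hob -0.021 offs -2.7 82 grip [578.8 142. ]
milk c [479.1 -15.8] off ring [ 2.2 -2.4] res 1.6 109 | handle ang med/line -0.065 0.019 rel hob -0.014 offs -6.6 96 grip [566.9 -21.6]
butter c [ 473.1 -180.2] off ring [ 4.6 -2.2] res 2.7 138 | handle ang med/line -0.068 -0.052 rel hob -0.017 offs -0.8 115 grip [ 554.9 -185.7]
plunger z [ 613.7 -335.4   58.7] 158
bar 288 c [ 466.9 -387.3] [97.3 30.7] 32.6 mean [ 467.8 -387.3] z 35.6
mat [ 473.5 -381.6] [169.6  77. ] 31.4
side
sauce c [484.2 152.3] off ring [-1.   1.1] res 1.2 103 | handle ang med/line -0.037 -0.015 rel hob 0.013 offs -1.8 76 grip [578.2 148.8]
milk c [477.9 -11.3] off ring [1.  2.1] res 1.5 91 | handle ang med/line -0.022 0.072 rel hob 0.029 offs -7.6 70 grip [565.9 -13.2]
butter c [ 473.7 -177.3] off ring [5.2 0.7] res 3.7 73 | handle ang med/line -0.024 -0.031 rel hob 0.027 offs 0.8 71 grip [ 555.7 -179.3]
plunger z [ 607.9 -326.4   58. ] 60
bar 36 c [ 460.9 -384.7] [42.5 18.6] 3.4 mean [ 459.3 -383.8] z 34.7
mat [ 468.1 -368.8] [169.7  75.6] 20.4
```

View pics/s14.png

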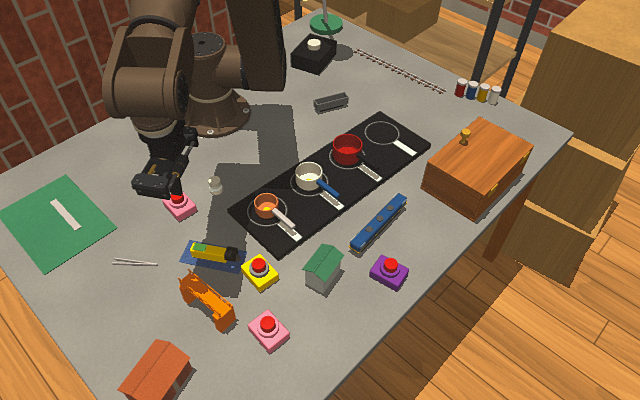

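The final view shows all handles over their stripes, the thermometer on its mat, the plunger up, and the bystanders unmoved. Handing in.

```bash
python3 -c "
from cell import env
print(env.job_done())"
```

```text
the job is handed in; nothing more can be done
None
```

The job is done and handed in at about 33 s of robot time; the hand-in gives no verdict. The skillet was absent (ring 0 empty), so there were three pans.

**What I did**
- **Handles:** I gripped each handle and swung it in an arc onto its stripe.
- **Readings:** I held the thermometer about 10 cm from the dots in the saucepan, milk pan and butter pan, in that order, for about 1.6 s each.
- **Thermometer:** I laid it back on its mat.
- **Plunger:** I pushed the yellow box's plunger until the force jumped to 22 N with no further travel, then released it. The pink and purple look-alikes were left alone.

**Last checks**
- **Pans:** centres are within about 5 mm of their rings and handles within 0.03 rad of inward. One outlier: on the milk pan's handle, the least reliable of the angle fits reads up to 0.12 rad off, still inside the 0.2 rad limit.
- **Thermometer:** flat, about 3 mm from the mat's centre and aligned with its length.
- **Plunger:** its top is back at about 58–59 mm, so it has sprung up.
- **Bystanders:** unmoved as far as the scene view shows, and the gripper is clear of everything.

**Disagreements:** the scene and side cameras differ by about 4 mm in y. The side view's thermometer and mat fits were poor at the end because the arm blocked part of the view. The butter pan's dot was half in shadow, so I took its centre from several views. I saw no knock during the run.

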